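# Put the shoehorn away under the key safe

### The job

Put the short wooden shoehorn away under the low steel stand that carries the key safe: slide it blade first, flat on the ledge, straight into the middle of the stand's open side until the whole wide blade is under the plate and the narrow handle still sticks out for the next person. Let go of it there, and leave the clothes brush and the terracotta dish where they are.

Things in the scene. Friction and masses are not known exactly. Their poses are not given: they have to be found in the camera images.
- shoehorn: Pale wooden shoehorn lying flat, 170 mm long, 50 g. Spoon-like blade 95 mm long, 29 to 44 mm wide, 12 mm high; straight handle 75 mm long, 24 mm wide, 16 mm high. Origin under the blade's middle; x along it to the blade tip (tip x = +47.5 mm, blade meets handle at -47.5, handle end -122.5; grasp the handle's sides near -92), z up. Starts with the blade roughly to -y.
- mouth (a point): Middle of the fixed stand's open side (faces roughly +y), on the ledge below the plate's front edge; x points straight in, y along the edge, z up. Under the plate: 28 mm high, 138 wide, 144 deep to a back wall. Plate top 34 mm above the ledge. Key safe on it: 110 mm wide, top 144 mm above the ledge, front 60 mm behind the plate's edge, round knob reaching to 39 mm behind it.
- brush: Loose clothes brush lying bristles down: dark bristles under an oval wooden back, 158 x 48 mm, 34 mm high, about 140 g, too tall for the stand. Origin under its middle, x along it, z up. To be left alone.
- dish: Loose round terracotta dish, empty, 104 mm across the rim, 30 mm high, about 280 g. Origin under its middle, z up. To be left alone.
Things that resemble listed ones, but are neither listed nor needed, are in the scene too. Leave any purple look-alike of the part that bears mouth alone. Of the things shaped like the shoehorn, the wooden one is meant.

How it is judged:
At the end, for the whole second after the job is handed in: Shoehorn still and flat on the ledge, pointing straight in within 0.25 rad; its blade-handle joint 12 mm before to 28 mm behind the plate's front edge (handle out), blade's middle within 25 mm of the opening's middle line; brush and dish moved under 20 mm (x of shoehorn in the frame of mouth between 0.0355 and 0.0755 m and y of shoehorn in the frame of mouth between -0.025 and 0.025 m and z of shoehorn in the frame of mouth below 0.006 m and angle between the x axis of shoehorn and the x axis of mouth, either way round below 0.25 rad and angle between shoehorn's own z axis and vertical below 0.1 rad and linear speed of shoehorn below 0.02 m/s); the robot touches nothing.
It fails at once if the clothes brush is moved by more than 20 mm (distance of brush from where it was at the start of the episode above 0.02 m).
It fails at once if the terracotta dish is moved by more than 20 mm (distance of dish from where it was at the start of the episode above 0.02 m).
It also fails if it takes over 48 s, if anything falls off the work surface, if the arm or the gripper's body presses on something with over 40 N, if the wrist force passes 120 N, or if a joint passes its speed limit or range.

### The arm

A 6-joint arm with a two-finger parallel gripper is mounted at the origin on the work surface. World frame = base frame: x ahead of the robot, y to its left, z up, the work surface at z = 0. Lengths are in m, angles in rad, forces in N, time in s.
With the tool pointing down it reaches from about 0.4 to 0.825 m from the base axis. Payload 7 kg.
Tool frame: the origin (TCP) lies on the mounting face of the last link; the fingertips stand 178 mm ahead of it and the grasp point (between the pads) lies arm.grip_depth ahead of it (arm.grip_depth is the distance from the TCP to the grasp point, in m); z points along the fingers, y is the direction in which the jaws open and shut (so a half turn about z gives the same grasp; the last joint's range is limited). The gripper opens to 88 mm and grips with 3 to 60 N. Pads are 19 mm wide; open, the fingers measure 130 mm over their backs; the gripper's body (78 mm by 193 mm) begins 47 mm behind the grasp point.
Start: joints at [-1.027, 0.359, 0.012, 0, -1.224, -0.288], TCP at [0.171, -0.653, 0.405] pointing down, gripper open.
Joint ranges: [-3.07, 3.07], [-1.43, 2.12], [-1.02, 1.25], [-3.03, 1.67], [-3.05, -0], [-3.03, 3.03]. Speed limits (rad/s): [2.39, 2.39, 3.01, 3.14, 3.14, 3.14].

### API

Orientations are given as [roll, pitch, yaw] about the fixed x, y, z axes, in that order (R = Rz(yaw) Ry(pitch) Rx(roll)).
In Python, from station import arm gives the robot as it stands.
- The arm moves only by the tool carry_out, never from a script. Its argument "targets" is a list that holds one entry, the list of rows, each a list of 7 numbers: the turn, a rotation vector about the tool's x, y, z in units of 8 degrees (1.0 is 8 degrees), then the shift along the tool's x, y, z in units of 2.5 cm (1.0 is 2.5 cm), then the opening, from -1 (shut) to 1 (fully open). A call has 1 to 20 rows; each row shifts and turns the commanded pose from where the row before left it, along the tool's axes as they then stand; what a row does not reach is not made up. A row lasts 1/8 s, in which the tool goes at most 62.5 mm and 10.7 degrees, less where a joint would pass 70% of its speed; a pose out of reach is approached as far as the arm can. A call with a number of a shift or a turn outside -1 to 1 is refused whole. A call with a gripper value outside its range is refused whole. The fingers move at their own pace and stop on an object; "squeeze" is the grip in N (left out, the last holds). Time passes only in rows, so rows that do not move let the fingers close. It gives the time, the measured TCP pose, the force and the opening at its end, in the units of the state.
- arm.get_state(): the state, without advancing time (a new reading comes with each control period).
- arm.grab_frame(name): name is "scene" or "top"; returns (picture, depth): 420x560x3 uint8, red, green, blue; 420x560 float32, m along the optical axis (not along the pixel's ray), 0 where there is no reading.
- arm.camera_model(name): a dict with "camera_matrix" (3x3 intrinsics, pixels), "world_from_camera" (4x4, takes a point from camera to world coordinates). Camera axes: x right, y down, z forward; pixel columns grow to the right and rows downward; lengths in m; the calibration is good to about 2 mm. A picture is of the moment at which its call begins. camera_model takes no time and is no camera call.
- arm.job_done(): hands the job in, once; it reports no verdict.
Trained networks look in the newest picture that a camera, given by its name, has taken for a name from the list of things; names that differ only in an ending like _2 or _b are one class to them, and where a whole thing is asked for, a point or a joint stands for the part that bears it (a point fixed in the world has none). Each returns a list of dicts, best first, with "conf" (0 to 1); they miss things now and then, are a little off and sometimes report something else, mostly with a low value. They report only what shows in the picture. A call takes as long as a camera call. They do not tell look-alikes from the thing itself.
- arm.spot_in(camera, query): "point" ([row, column] in pixels, amid what is visible of it).
- arm.landmark_of(camera, query): "point" ([row, column] in pixels: a listed point, or the origin of a listed thing).
The state is a dict: "t": time; "q": joint angles; "qd": joint speeds; "joint_efforts": joint torques, N m; "eef_pos": TCP position; "ee_rot": TCP orientation; "force": force on the tool from outside, world axes, zero at the start; "moment": the same for the moment, N m; "width": finger opening in m.
Only numpy, scipy, OpenCV 4.12 (cv2) and the standard library are available. Lean on these libraries where they do the work, as an engineer would, in place of code of your own. Each camera call takes 0.05 s, during which the arm holds its last target.

## Working session

There is one attempt and no reset: what is moved stays moved. The work goes in short steps, Python scripts to look and compute and a tool call to move; the robot and the scene stay as the last step left them, time stands still between calls to the robot, and variables do not carry over. Pictures are saved under pics/ and viewed, and the job is handed in when it is done.

Besides the shell and the picture viewer there is one more tool, called after "Emit:" as name([rows], argument=value, ...), one row to a line, values as JSON. carry_out: Moves the arm, as the interface text tells. Its arguments: {"type":"object","properties":{"targets":{"type":"array"},"squeeze":{"type":"number"}},"required":["targets"]}

```bash
mkdir -p pics; ls; python3 - <<'E'
from station import arm
import cv2
for n in ["scene","top"]:
    p,d=arm.grab_frame(n); cv2.imwrite(f"pics/{n}0.png",p[:,:,::-1])
    import numpy as np; np.save(f"pics/{n}0.npy",d)
    m=arm.camera_model(n); print(n,m)
    for q in ["shoehorn","mouth","brush","dish"]:
        print(q,arm.landmark_of(n,q))
print(arm.grip_depth,arm.get_state())
E
```

```text
pics
scene {'camera_matrix': array([[437.99166568,   0.        , 283.8962186 ],
       [  0.        , 437.99166568, 209.17183871],
       [  0.        ,   0.        ,   1.        ]]), 'world_from_camera': array([[ 0.78881144,  0.52003205, -0.32763269,  0.88590142],
       [ 0.61459869, -0.67317472,  0.41122287, -0.42596075],
       [-0.00670497, -0.52573993, -0.85061893,  0.92509602],
       [ 0.        ,  0.        ,  0.        ,  1.        ]])}
shoehorn [{'point': [183.8, 354.8], 'conf': 0.61}, {'point': [183.0, 248.4], 'conf': 0.6}]
mouth [{'point': [213.8, 186.7], 'conf': 0.94}, {'point': [257.3, 255.7], 'conf': 0.92}]
brush [{'point': [147.9, 299.6], 'conf': 0.57}]
dish [{'point': [242.1, 375.6], 'conf': 0.78}]
top {'camera_matrix': array([[457.7412309 ,   0.        , 272.86461805],
       [  0.        , 457.7412309 , 205.35607937],
       [  0.        ,   0.        ,   1.        ]]), 'world_from_camera': array([[-0.01324778, -0.99732587,  0.0718722 ,  0.47985205],
       [-0.99976472,  0.01197688, -0.01808498,  0.01237846],
       [ 0.01717581, -0.07209488, -0.99724988,  0.8316
[... 376 characters left out ...]
78}]
dish [{'point': [82.7, 232.4], 'conf': 0.94}]
0.1593 {'t': 0.5, 'q': array([-1.02690381e+00,  3.58626908e-01,  1.18806642e-02, -1.81657674e-05,
       -1.22408839e+00, -2.88095757e-01]), 'qd': array([-0.00099399, -0.00025086,  0.00046515,  0.0008742 , -0.00180595,
       -0.00187963]), 'joint_efforts': array([ 7.25317841e-04, -5.81798387e+01,  2.93065149e+01,  6.99715421e+00,
        1.17929955e-02, -3.72645241e-05]), 'eef_pos': array([ 0.17076283, -0.65301952,  0.40463212]), 'ee_rot': array([ 3.14155108e+00,  5.49766474e-06, -2.88580207e+00]), 'force': array([-0.08560485, -0.25047178, -0.63038764]), 'moment': array([ 0.05008696, -0.03809362,  0.00540934]), 'width': 0.08755723884423734}
```

View pics/scene0.png

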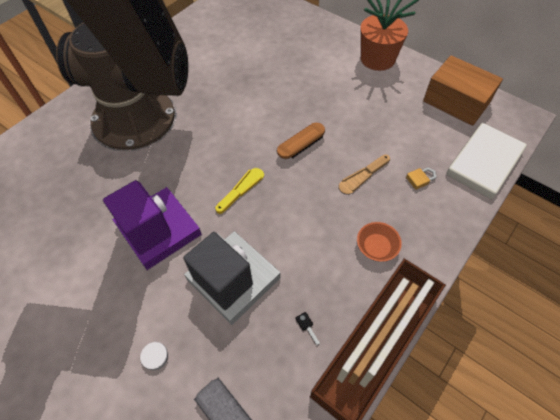

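View pics/top0.png

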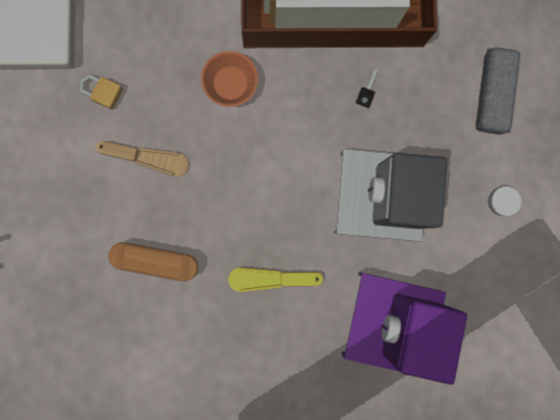

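The top view shows the wooden shoehorn from its handle end at about (row 147, col 98) to its blade tip at (165, 188). The steel stand's open edge runs from about (150, 341) to (233, 337). The purple stand and the yellow shoehorn are decoys. Next I'll measure the positions.

```bash
cat > h.py <<'E'
import numpy as np, cv2
from station import arm
def cloud(n,d):
    m=arm.camera_model(n);K=m["camera_matrix"];T=m["world_from_camera"]
    v,u=np.mgrid[:d.shape[0],:d.shape[1]]
    P=np.stack([(u-K[0,2])/K[0,0]*d,(v-K[1,2])/K[1,1]*d,d],-1)
    return P@T[:3,:3].T+T[:3,3]
def ray(n,r,c,z):
    m=arm.camera_model(n);K=m["camera_matrix"];T=m["world_from_camera"]
    v=T[:3,:3]@np.linalg.solve(K,[c,r,1]);o=T[:3,3]
    return o+v*(z-o[2])/v[2]
def horn(P,box,lo=0.006,hi=0.03):
    r0,r1,c0,c1=box
    q=P[r0:r1,c0:c1]; m=(q[...,2]>lo)&(q[...,2]<hi)
    n,l,s,_=cv2.connectedComponentsWithStats(m.astype(np.uint8))
    k=1+np.argmax(s[1:,4]); p=q[l==k]
    c=p[:,:2].mean(0); w=np.linalg.svd(p[:,:2]-c,full_matrices=False)[2][0]
    if w[1]>0:w=-w
    t=(p[:,:2]-c)@w; n_=np.array([-w[1],w[0]]); s_=(p[:,:2]-c)@n_
    h=t<t.min()+0.06; b=t>t.max()-.06
    mh=np.array([t[h].mean(),(s_[h].min()+s_[h].max())/2]);mb=np.array([t[b].mean(),(s_[b].min()+s_[b].max())/2])
    dv=(mb-mh)/np.linalg.norm(mb-mh); x=w*dv[0]+n_*dv[1]
    mid=c+w*mh[0]+n_*mh[1]; t2=(p[:,:2]-mid)@x
    tip=mid+x*t2.max(); end=mid+x*t2.min()
    print("n",len(p),"len",np.ptp(t2),"zmax",p[:,2].max(),"tip",tip,"end",end,"dir deg",np.degrees(np.arctan2(x[1],x[0])))
    return tip,end,x
E
python3 - <<'E'
from h import *
d=np.load("pics/top0.npy");P=cloud("top",d)
print("ledge z",np.median(P[110:130,130:200,2]),np.median(P[200:230,280:320,2]))
horn(P,(130,190,80,205))
q=P[140:250,325:360];m=(q[...,2]>.025)&(q[...,2]<.045)
p=q[m];print("plate z",np.median(p[:,2]))
# front edge: for each row, first plate col
E=[]
for r in range(150,240,6):
    c=np.where((P[r,325:375,2]>.025)&(P[r,325:375,2]<.045))[0]
    if len(c)>4: E.append(ray("top",r,325+c[0]-.5,.034)[:2]); print(r,325+c[0],E[-1])
E=np.array(E)
for r,c in[(195,335.8)]:print("mouth lm",ray("top",r,c,0))
print("mouth lm scene",ray("scene",257.3,255.7,0),ray("scene",213.8,186.7,0))
# extents along edge
pl=P[130:250,341:372].reshape(-1,3);pl=pl[(pl[:,2]>.027)&(pl[:,2]<.04)]
f=np.polyfit(E[2:-2,0],E[2:-2,1],1);a=np.array([1,f[0]])/np.hypot(1,f[0]);inn=np.array([a[1],-a[0]])
print("edge dir",a,"inward",inn,np.degrees(np.arctan2(inn[1],inn[0])))
s=pl[:,:2]@a;print("along",s.min(),s.max(),"in",(pl[:,:2]@inn).min())
mid=a*(s.min()+s.max())/2+inn*np.median(E[2:-2]@inn);print("mouth",mid)
d=P[30:130,190:270].reshape(-1,3);d=d[d[:,2]>.01];print("dish",d[:,:2].mean(0))
d=P[235:290,95:210].reshape(-1,3);d=d[d[:,2]>.01];print("brush",d.min(0),d.max(0))
d=P[70:112,75:125].reshape(-1,3);d=d[d[:,2]>.006];print("lock",d.min(0),d.max(0))
E
```

```text
ledge z -0.0011659346668407844 -0.0012491873979232904
n 790 len 0.14763710004253083 zmax 0.01813993611632747 tip [0.6161039  0.17210057] end [0.65109377 0.31553147] dir deg -103.70949471122213
plate z 0.03267654567676126
150 343 [ 0.63395648 -0.12648216]
156 342 [ 0.62325993 -0.12445163]
162 342 [ 0.61256633 -0.12419396]
168 341 [ 0.60191188 -0.12216966]
174 341 [ 0.59125949 -0.12191467]
180 340 [ 0.5806469  -0.11989657]
186 340 [ 0.57003547 -0.11964424]
192 339 [ 0.5594645 -0.1176323]
198 339 [ 0.5488938  -0.11738262]
204 338 [ 0.5383642  -0.11537682]
210 338 [ 0.527834   -0.11512976]
216 337 [ 0.51734553 -0.11313006]
222 337 [ 0.50685559 -0.1128856 ]
228 337 [ 0.49638551 -0.11264161]
234 344 [ 0.48577508 -0.12463762]
mouth lm [ 0.55740209 -0.11809176  0.        ]
mouth lm scene [ 5.58566908e-01 -1.22655250e-01  1.11022302e-16] [ 0.3477575  -0.13618374  0.        ]
edge dir [ 0.9943294  -0.10634398] inward [-0.10634398 -0.9943294 ] -96.10460477298385
along 0.4966033768623556 0.6465683663868292 in 0.05862706379777297
mouth [ 0.56214006 -0.1187983 ]
dish [0.78398946 0.06266524]
brush [0.40808754 0.01237846 0.02169863] [0.47985205 0.28431365 0.83169575]
lock [0.47985205 0.01237846 0.0063602 ] [0.78301001 0.34857764 0.83169575]
```

```bash
python3 - <<'E'
from h import *
p=cv2.imread("pics/top0.png");hsv=cv2.cvtColor(p,cv2.COLOR_BGR2HSV)
m=np.zeros(hsv.shape[:2],np.uint8);m[130:190,80:205]=((hsv[...,1]>80))[130:190,80:205]
n,l,s,_=cv2.connectedComponentsWithStats(m);k=1+np.argmax(s[1:,4]);v,u=np.where(l==k)
W=np.array([ray("top",a,b,.012)[:2] for a,b in zip(v,u)])
x=np.array([np.cos(np.radians(-103.7)),np.sin(np.radians(-103.7))])
for it in range(3):
    nn=np.array([-x[1],x[0]]);t=W@x;s_=W@nn
    f=lambda lo,hi:(lambda a:np.array([(lo+hi)/2,(a.min()+a.max())/2,np.ptp(a)]))(s_[(t>t.min()+lo)&(t<t.min()+hi)])
    rows=np.array([f(a,a+.015) for a in np.arange(.005,.155,.015)])
    g=np.polyfit(rows[:,0],rows[:,1],1);x=x+g[0]*nn;x/=np.linalg.norm(x)
print(np.round(rows*1000,1),np.ptp(t),np.degrees(np.arctan2(x[1],x[0])))
b=t.min()*x+np.polyval(g,0)*nn
print("end",b,"grasp",b+x*.0305,"origin",b+x*.1225)
print("lm",ray("top",160.9,166.8,0),ray("scene",183,354.8,0))
print(arm.spot_in("top","shoehorn"))
E
```

```text
[[ 12.5 557.1  21.9]
 [ 27.5 557.4  22.8]
 [ 42.5 557.4  22.5]
 [ 57.5 557.5  22.5]
 [ 72.5 557.6  26.8]
 [ 87.5 557.4  30.3]
 [102.5 557.4  33.4]
 [117.5 557.3  37.3]
 [132.5 557.8  39.5]
 [147.5 557.   40.9]] 0.16904777341977895 -103.80218791244931
end [0.65127022 0.31471286] grasp [0.64399381 0.28509354] origin [0.62204533 0.19575003]
lm [0.6235692  0.19006488 0.        ] [0.62537464 0.19537351 0.        ]
[{'point': [275.9, 267.5], 'conf': 0.92}]
```

Emit:
carry_out([
  [[0,0,-0.96,0,0,0,0.3],[0,0,-0.96,0,0,0,0.3],[0,0,-0.96,0,0,0,0.3],[0,0,-0.96,0,0,0,0.3],[0,0,-0.96,0,0,0,0.3],[0,0,-0.96,0,0,0,0.3],[0,0,-0.96,0,0,0,0.3],[0,0,-0.96,0,0,0,0.3],[0,0,0,-1,-0.23,0,0.3],[0,0,0,-1,-0.23,0,0.3],[0,0,0,-1,-0.23,0,0.3],[0,0,0,-1,-0.23,0,0.3],[0,0,0,-1,-0.23,0,0.3],[0,0,0,-1,-0.23,0,0.3],[0,0,0,-1,-0.23,0,0.3],[0,0,0,-1,-0.23,0,0.3],[0,0,0,-1,-0.23,0,0.3],[0,0,0,-1,-0.23,0,0.3],[0,0,0,-1,-0.23,0,0.3],[0,0,0,-1,-0.23,0,0.3]],
], squeeze=15)

```text
t: 3.05
eef_pos: [0.3101, -0.3776, 0.4049]
ee_rot: [-3.141, -0.0, -1.813]
force: [-0.1, -0.7, -1.1]
width: 0.0571
```

Emit:
carry_out([
  [[0,0,0,-1,-0.23,0,0.3],[0,0,0,-1,-0.23,0,0.3],[0,0,0,-1,-0.23,0,0.3],[0,0,0,-1,-0.23,0,0.3],[0,0,0,-1,-0.23,0,0.3],[0,0,0,-1,-0.23,0,0.3],[0,0,0,-1,-0.23,0,0.3],[0,0,0,-1,-0.23,0,0.3],[0,0,0,-1,-0.23,0,0.3],[0,0,0,-1,-0.23,0,0.3],[0,0,0,-1,-0.23,0,0.3],[0,0,0,-1,-0.23,0,0.3],[0,0,0,-1,-0.23,0,0.3],[0,0,0,-1,-0.23,0,0.3],[0,0,0,-1,-0.23,0,0.3],[0,0,0,-1,-0.23,0,0.3],[0,0,0,-1,-0.23,0.2,0.3],[0,0,0,-1,-0.23,0.2,0.3],[0,0,0,-1,-0.23,0.2,0.3],[0,0,0,-1,-0.23,0.2,0.3]],
])

```text
t: 5.55
eef_pos: [0.5423, 0.0808, 0.3841]
ee_rot: [3.141, -0.0, -1.813]
force: [0.3, -0.7, -0.5]
width: 0.0571
```

Emit:
carry_out([
  [[0,0,0,-0.99,-0.222,0.4,0.3],[0,0,0,-0.99,-0.222,0.4,0.3],[0,0,0,-0.99,-0.222,0.4,0.3],[0,0,0,-0.99,-0.222,0.4,0.3],[0,0,0,-0.99,-0.222,0.4,0.3],[0,0,0,-0.99,-0.222,0.4,0.3],[0,0,0,-0.99,-0.222,0.4,0.3],[0,0,0,-0.99,-0.222,0.4,0.3],[0,0,0,-0.99,-0.222,0.4,0.3],[0,0,0,0,0,0.8,0.3],[0,0,0,0,0,0.8,0.3],[0,0,0,0,0,0.8,0.3],[0,0,0,0,0,0.8,0.3],[0,0,0,0,0,0,0.3]],
])

```text
t: 7.3
eef_pos: [0.6431, 0.2832, 0.2124]
ee_rot: [3.139, -0.003, -1.814]
force: [0.4, 0.1, -0.2]
width: 0.057
```

```bash
python3 - <<'E'
from h import *
p,d=arm.grab_frame("scene");cv2.imwrite("pics/s1.png",cv2.resize(p[90:300,200:480,::-1],None,fx=2.8,fy=2.8))
print(arm.get_state()["eef_pos"])
E
```

```text
[0.64359391 0.28344319 0.21382509]
```

View pics/s1.png

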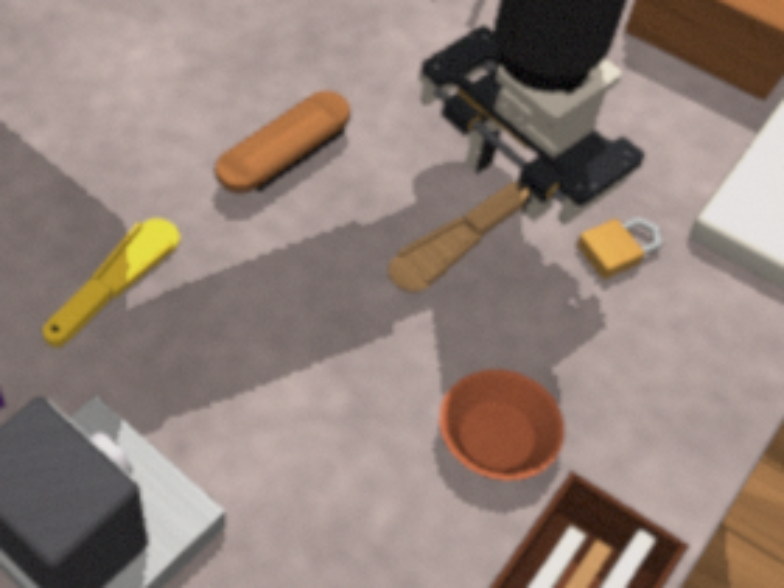

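The fingers straddle the handle at about (200, 515) in this crop, and the padlock is clear. I'll descend and close.

Emit:
carry_out([
  [[0,0,0,0,0,0.5,0.3],[0,0,0,0,0,0.5,0.3],[0,0,0,0,0,0.26,0.3],[0,0,0,0,0,0,0.3],[0,0,0,0,0,0,-1],[0,0,0,0,0,0,-1],[0,0,0,0,0,0,-1],[0,0,0,0,0,0,-1],[0,0,0,0,0,0,-1],[0,0,0,0,0,0,-1]],
])

```text
t: 8.6
eef_pos: [0.6436, 0.2836, 0.1834]
ee_rot: [-3.141, 0.0, -1.813]
force: [-0.7, 0.4, 2.0]
width: 0.0237
```

Emit:
carry_out([
  [[0,0,0,0,0,-0.24,-1],[0,0,-0.5,0,0,0,-1],[0,0,-0.49,0,0,0,-1],[0,0,0,0.4,0.08,0,-1],[0,0,0,0.8,0.15,0,-1],[0,0,0,0.8,0.15,0,-1],[0,0,0,0.8,0.15,0,-1],[0,0,0,0.8,0.15,0,-1],[0,0,0,0.8,0.15,0,-1],[0,0,0,0.8,0.15,0,-1],[0,0,0,0.8,0.15,0,-1],[0,0,0,0.8,0.15,0,-1],[0,0,0,0.8,0.14,0,-1],[0,0,0,0.8,0.13,0,-1],[0,0,0,0.76,0.11,0,-1],[0,0,0,0,0,0,-1],[0,0,0,0,0,0,-1]],
])

```text
t: 10.72
eef_pos: [0.5787, 0.0601, 0.1893]
ee_rot: [-3.141, 0.0, -1.675]
force: [0.1, -0.6, -0.3]
width: 0.0239
```

```bash
python3 - <<'E'
from h import *
for n,b in[("scene",(130,340,150,430)),("top",(90,300,190,470))]:
    p,d=arm.grab_frame(n);np.save(f"pics/{n}2.npy",d);cv2.imwrite(f"pics/{n}2f.png",p[...,::-1])
    cv2.imwrite(f"pics/{n}2.png",cv2.resize(p[b[0]:b[1],b[2]:b[3],::-1],None,fx=2.8,fy=2.8))
    print(n,arm.landmark_of(n,"shoehorn"),arm.landmark_of(n,"mouth"))
for n,rc in []:pass
s=arm.get_state();print(s["eef_pos"],s["ee_rot"],s["width"])
E
```

```text
scene [{'point': [226.9, 284.8], 'conf': 0.69}, {'point': [182.5, 248.5], 'conf': 0.63}] [{'point': [256.5, 258.0], 'conf': 0.65}]
top [{'point': [277.6, 254.1], 'conf': 0.79}, {'point': [187.3, 289.2], 'conf': 0.69}] [{'point': [195.2, 334.1], 'conf': 0.94}, {'point': [312.0, 349.7], 'conf': 0.7}]
[0.57853369 0.06051976 0.18909186] [ 3.14152901e+00 -2.80724005e-05 -1.67467856e+00] 0.023635816230565904
```

View pics/scene2.png

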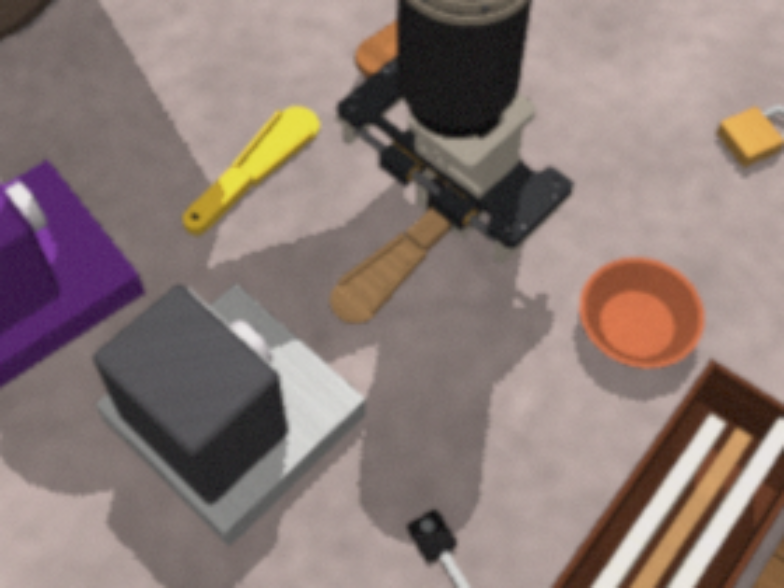

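View pics/top2.png

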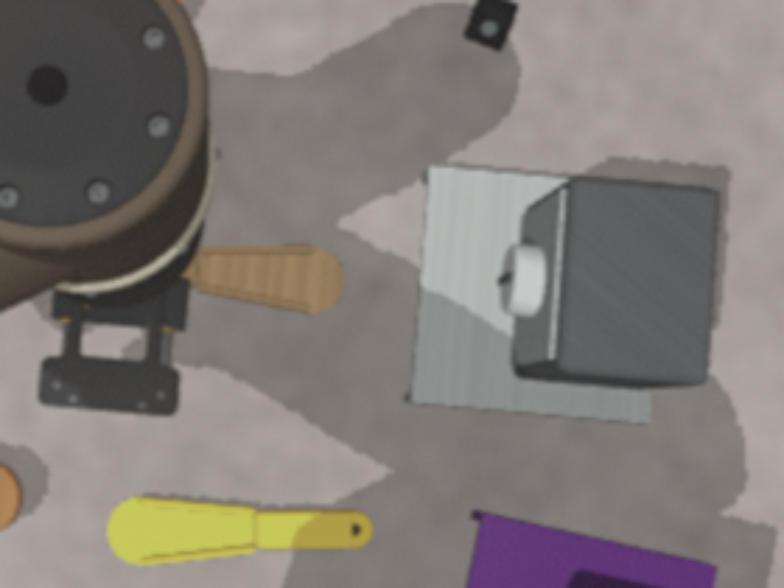

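The shoehorn is held with its blade towards the stand, tip at crop (343, 279). The plate's front corners are at crop (429, 166) and (410, 403).

```bash
python3 - <<'E'
from h import *
A=ray("top",149.3,343.2,.034)[:2];B=ray("top",233.9,336.4,.034)[:2];e=A-B
print(A,B,np.linalg.norm(e),(A+B)/2,np.degrees(np.arctan2(e[1],e[0]))-90)
print("tip",ray("top",189.6,312.5,.015))
for z in(.0,.012):print("lm",ray("top",187.3,289.2,z)[:2],ray("scene",226.9,284.8,z)[:2],"mouth",ray("top",195.2,334.1,0)[:2],ray("scene",256.5,258,0)[:2])
p=cv2.imread("pics/top2f.png");hsv=cv2.cvtColor(p,cv2.COLOR_BGR2HSV)
m=np.zeros(hsv.shape[:2],np.uint8);m[165:215,262:330]=((hsv[...,1]>75))[165:215,262:330]
n,l,s,_=cv2.connectedComponentsWithStats(m);k=1+np.argmax(s[1:,4]);v,u=np.where(l==k)
W=np.array([ray("top",a,b,.016)[:2] for a,b in zip(v,u)])
ys=np.arange(W[:,1].min()+.006,W[:,1].max()-.006,.006);c=[]
for y in ys:
    w=W[abs(W[:,1]-y)<.003,0];c.append([y,(w.min()+w.max())/2,np.ptp(w)])
c=np.array(c);g=np.polyfit(c[:,0],c[:,1],1);print(np.round(c,4));print("axis deg",np.degrees(np.arctan2(-1,-g[0])),"x at tip y",W[:,1].min(),np.polyval(g,W[:,1].min()))
E
```

```text
[ 0.63519559 -0.12775339] [ 0.48611153 -0.11222733] 0.14989035031342082 [ 0.56065356 -0.11999036] -95.94551910234063
tip [ 0.56622991 -0.07400887  0.015     ]
lm [ 0.57252927 -0.03301109] [ 0.56234407 -0.0172187 ] mouth [ 0.557071  -0.1149661] [ 0.56148903 -0.11780018]
lm [ 0.57119209 -0.0323562 ] [ 0.56654114 -0.02252075] mouth [ 0.557071  -0.1149661] [ 0.56148903 -0.11780018]
[[-0.067   0.5664  0.0307]
 [-0.061   0.5665  0.0379]
 [-0.055   0.5666  0.0415]
 [-0.049   0.5666  0.0415]
 [-0.043   0.5676  0.0397]
 [-0.037   0.5686  0.0379]
 [-0.031   0.5686  0.0379]
 [-0.025   0.5696  0.0361]
 [-0.019   0.5706  0.0343]
 [-0.013   0.5706  0.0343]
 [-0.007   0.5716  0.0325]
 [-0.001   0.5726  0.0307]
 [ 0.005   0.5726  0.0307]]
axis deg -95.57692970250362 x at tip y -0.07299065716810801 0.5650097176685898
```

Emit:
carry_out([
  [[0,0,0,0.4,0,0,-1],[0,0,0,0.5,0,0,-1],[0,0,0,0.5,0,0,-1],[0,0,0,0.5,0,0,-1],[0,0,0,0.5,0,0,-1],[0,0,0,0.5,0,0,-1],[0,0,0,0,0,0,-1]],
])

```text
t: 11.9
eef_pos: [0.5707, -0.013, 0.1891]
ee_rot: [3.141, -0.0, -1.677]
force: [-1.1, -0.0, 0.4]
width: 0.024
```

Emit:
carry_out([
  [[0,0,0,0.5,0,0,-1],[0,0,0,0.5,0,0,-1],[0,0,0,0.5,0,0,-1],[0,0,0,0.5,0,0,-1],[0,0,0,0.5,0,0,-1],[0,0,0,0.5,0,0,-1],[0,0,0,0,0,0,-1],[0,0,0,0,0,0.12,-1],[0,0,0,0,0,0.1,-1],[0,0,0,0,0,0,-1],[0,0,0,0,0,0,-1]],
])

```text
t: 13.28
eef_pos: [0.5631, -0.0863, 0.1836]
ee_rot: [3.141, -0.0, -1.675]
force: [0.5, -0.4, -0.2]
width: 0.0242
```

```bash
python3 - <<'E'
from h import *
for n,b in[("scene",(130,340,150,430)),("top",(90,300,190,470))]:
    p,d=arm.grab_frame(n);cv2.imwrite(f"pics/{n}3f.png",p[...,::-1])
    cv2.imwrite(f"pics/{n}3.png",cv2.resize(p[b[0]:b[1],b[2]:b[3],::-1],None,fx=2.8,fy=2.8))
s=arm.get_state();print(s["eef_pos"],s["force"],s["width"])
E
```

```text
[ 0.56310743 -0.08641234  0.18361477] [ 0.19612291 -0.37919448 -0.24623688] 0.02400733104891506
```

View pics/scene3.png

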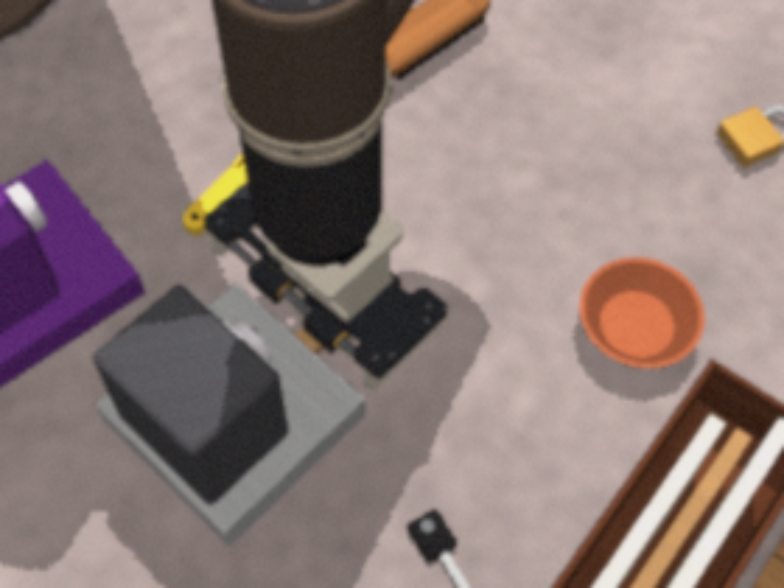

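View pics/top3.png

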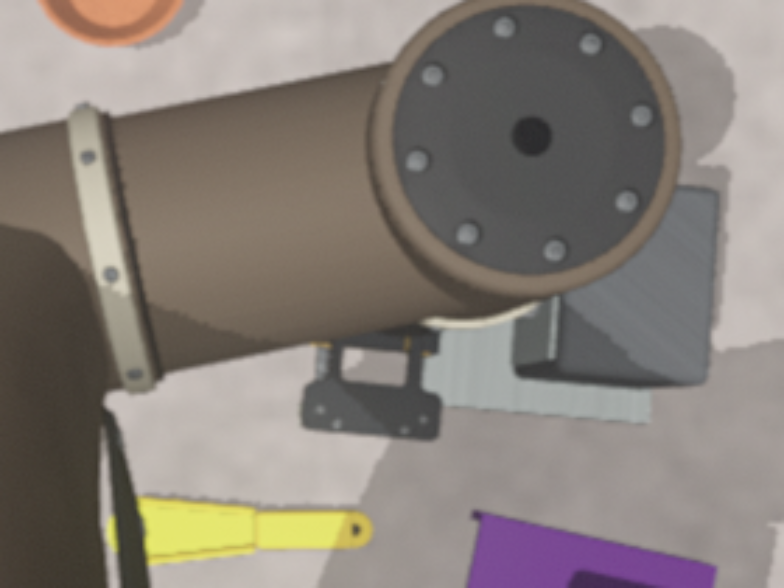

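The blade is under the plate with the handle out, and there was no contact force on the way in. I'll release, rise and back away.

Emit:
carry_out([
  [[0,0,0,0,0,0,0.0],[0,0,0,0,0,0,0.3],[0,0,0,0,0,0,0.3],[0,0,0,0,0,0,0.3],[0,0,0,0,0,-0.4,0.3],[0,0,0,0,0,-0.8,0.3],[0,0,0,0,0,-1,0.3],[0,0,0,0,0,-1,0.3],[0,0,0,-1,0,-1,0.3],[0,0,0,-1,0,-1,0.3],[0,0,0,-1,0,-1,0.3],[0,0,0,-1,0,-1,0.3],[0,0,0,-1,0,0,0.3],[0,0,0,-1,0,0,0.3],[0,0,0,-1,0,0,0.3],[0,0,0,-1,0,0,0.3],[0,0,0,-1,0,0,0.3],[0,0,0,-1,0,0,0.3],[0,0,0,0,0,0,0.3]],
])

```text
t: 15.75
eef_pos: [0.5894, 0.1642, 0.3634]
ee_rot: [3.141, -0.0, -1.673]
force: [0.2, 0.0, 0.2]
width: 0.057
```

```bash
python3 - <<'E'
from h import *
for n,b in[("scene",(130,340,150,430)),("top",(90,300,190,470))]:
    p,d=arm.grab_frame(n);np.save(f"pics/{n}4.npy",d);cv2.imwrite(f"pics/{n}4f.png",p[...,::-1])
    cv2.imwrite(f"pics/{n}4.png",cv2.resize(p[b[0]:b[1],b[2]:b[3],::-1],None,fx=2.8,fy=2.8))
s=arm.get_state();print(s["eef_pos"],s["force"],s["width"])
E
```

```text
[0.58912375 0.16264406 0.36337737] [ 0.24586732 -1.04992564  0.35749318] 0.05695269795488463
```

View pics/scene4.png

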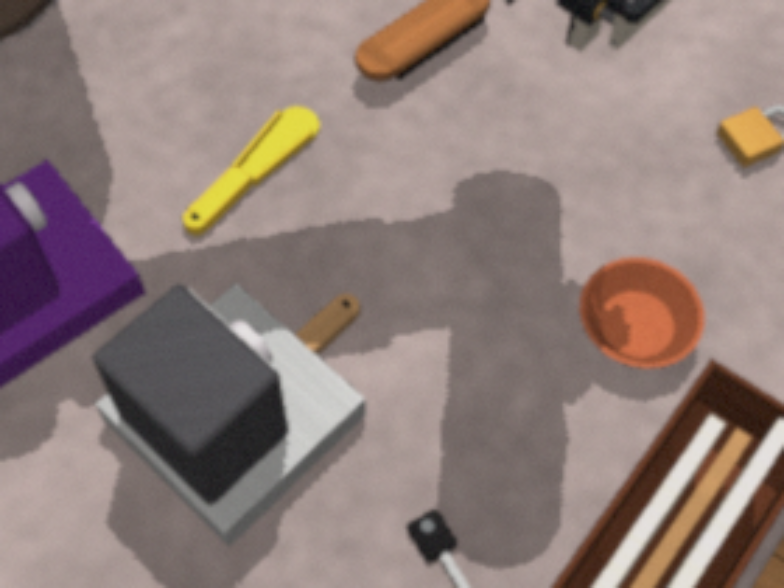

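View pics/top4.png

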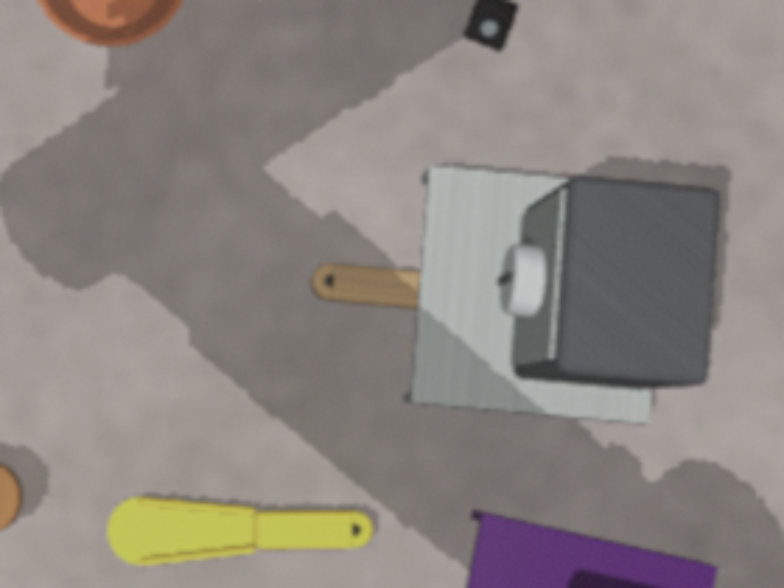

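The handle sticks out of the stand's middle, with its end at crop (312, 281). I'll check it numerically.

```bash
python3 - <<'E'
from h import *
M=np.array([.5607,-.120]);t=np.radians(-95.9);x=np.array([np.cos(t),np.sin(t)]);y=np.array([-x[1],x[0]])
e=ray("top",90+281/2.8,190+312/2.8,.014)[:2];j=ray("top",90+288.5/2.8,190+417/2.8,.016)[:2]
dv=(j-e)/np.linalg.norm(j-e);o=e+dv*.1225
print("end",(e-M)@x,(e-M)@y,"origin",(o-M)@x,(o-M)@y,"ang",np.degrees(np.arctan2(dv@y,dv@x)))
a=np.load("pics/top0.npy");b=np.load("pics/top4.npy")
for n,d in(("0",a),("4",b)):
    P=cloud("top",d);q=P[40:120,190:270];m=(q[...,2]>.02)&(q[...,2]<.04);print("dish",q[m][:,:2].min(0),q[m][:,:2].max(0))
print([arm.landmark_of("scene",k)[:1] for k in("brush","dish")])
P=cv2.imread("pics/scene4f.png").astype(int)-cv2.imread("pics/scene0.png");print(np.abs(P[150:158,285:295]).mean())
E
```

```text
end -0.06595756720812762 -0.002296639403319007 origin 0.056525475454054036 -0.0002584391643364077 ang 0.9533523291305239
dish [0.71609609 0.00077981] [0.83692952 0.12361274]
dish [0.71572185 0.00082374] [0.83711428 0.12376217]
[[{'point': [145.8, 299.4], 'conf': 0.88}], [{'point': [245.1, 378.5], 'conf': 0.88}]]
6.225
```

Every check is inside its limits, so I'm handing the job in.

```bash
python3 - <<'E'
from station import arm
print(arm.job_done(),arm.get_state()["t"])
E
```

```text
the job is handed in; nothing more can be done
the job is handed in; nothing more can be done
```

The wooden shoehorn is under the steel stand, blade first, with its handle sticking out, and I handed the job in at about 16 s of the 48 s allowed. I gripped the handle and lifted it about 6 mm. I turned it to line up with the opening, moved it straight in, lowered it back to the ledge, let go and backed away.

| Check | Measured in the top picture | Allowed |
|---|---|---|
| Shoehorn origin past the plate's front edge | about 56.5 mm (blade-handle joint about 9 mm behind the edge) | 35.5 to 75.5 mm |
| Offset from the opening's middle line | under 1 mm | 25 mm |
| Angle to straight in | about 1° | 0.25 rad (14°) |

- **How far to trust these numbers:** the blade is hidden under the plate, so I worked its position out from the visible handle. The camera calibration is good to about 2 mm.
- **Height and tilt:** I did not measure these. I lowered the shoehorn to the height at which I had gripped it.
- **Dish:** its extents in the top view changed by less than 0.5 mm.
- **Brush:** the network put it within about 2 pixels of its first position, and the arm never came near it.
- **Forces and contact:** the wrist force readings between moves stayed at about 2 N or less. The gripper was well clear of everything when I handed in.

No check failed. The network's mouth points were up to about 6 mm from where I measured the plate corners. I used the corners, and the difference is well inside the tolerance.

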